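# Unclip the red pump head and stand it in the service tray

## Robot

A 6-joint arm with a two-finger parallel gripper is mounted at the origin on the work surface. World frame = base frame: x ahead of the robot, y to its left, z up, the work surface at z = 0. Lengths are in mm, angles in rad, forces in N, time in s.
With the tool pointing down it reaches from about 250 to 775 mm from the base axis. Payload 8.9 kg.
Tool frame: the origin (TCP) lies on the centre line of the jaws, within the pads' length; the fingertips stand env.tip_extent ahead of it and the grasp point (between the pads) is the TCP (env.tip_extent is the distance from the TCP to the fingertips, in mm); z points along the fingers, x is the direction in which the jaws open and shut, and the axes are right-handed (so a half turn about z gives the same grasp; the last joint's range is limited). The gripper opens to 85 mm and grips with 20 to 120 N. Pads are 22 mm wide; open, the fingers measure 114 mm over their backs; the gripper's body (76 mm by 85 mm) begins 54 mm behind the grasp point. The pads swing forward as they close: fully open they stand 13 mm farther back than shut.
Start: joints at [-1.396, 0.291, -0.153, 1.127, 0, 1.431], TCP at [162.056, -499.361, 250.305] pointing down, gripper open.
Joint ranges: [-2.52, 2.52], [-0.91, 1.74], [-1.3, 1.37], [-1.96, 2.02], [-1.52, 1.47], [-3.14, 3.14]. Speed limits (rad/s): [2.22, 2.22, 2.79, 3.14, 3.14, 3.14].

## Interface

Orientations are given as a unit quaternion [w, x, y, z].
In Python, from station import env gives the robot as it stands.
- The arm moves only by the tool move_arm, never from a script. Its argument "increments" is one flat list of numbers, 6 for each row, row after row: the shift along the tool's x, y, z in cm, then the turn, a rotation vector about the tool's x, y, z in degrees. A call has 1 to 5 rows; each row is the pose to reach, as a shift and turn from the pose commanded when the call began, along the tool's axes at that moment; what a row does not reach only later rows make up. A row lasts 1/10 s, in which the tool goes at most 50 mm and 8.59 degrees, less where a joint would pass 70% of its speed; a pose out of reach is approached as far as the arm can. A call with a gripper value outside its range is refused whole. "gripper" is the closure, from 0 (fully open) to 1 (shut), set as the call begins (left out, the last holds). The fingers move at their own pace and stop on an object; "grip_force" is the grip in N (left out, the last holds). Time passes only in rows, so rows that repeat a pose let the fingers close. It gives the time, the measured TCP pose, the force and the opening at its end, in the units of the state.
- env.get_obs(): the state, without advancing time (a new reading comes with each control period).
- env.capture(name): name is "side" or "top" or "wrist"; returns a dict with "img" (420x560x3 uint8, red, green, blue), "fx", "fy", "cx", "cy" (pixels), "k1" (the pictures are not rectified: a ray, as slopes to the right and down, at radius r is drawn at 1 + k1 r^2 times it, then the intrinsics apply), "R" (3x3) and "t" (3): a world point X has camera coordinates R X + t. Camera axes: x right, y down, z forward; pixel columns grow to the right and rows downward; lengths in mm; the calibration is good to about 2 mm. A picture is of the moment at which its call begins. There is no depth.
- env.close_job(): hands the job in, once; it reports no verdict.
Trained networks look in the newest picture that a camera, given by its name, has taken for a name from the list of things; names that differ only in an ending like _2 or _b are one class to them, and where a whole thing is asked for, a point or a joint stands for the part that bears it (a point fixed in the world has none). Each returns a list of dicts, best first, with "confidence" (0 to 1); they miss things now and then, are a little off and sometimes report something else, mostly with a low value. They report only what shows in the picture. A call takes as long as a camera call.
- env.cut_out(camera, label): "pixels" (420x560 bool, what is visible of it) and "at" ([column, row] in pixels, amid what is visible of it).
The state is a dict: "time": time; "qpos": joint angles; "qd": joint speeds; "tau": joint torques, N m; "tool_pos": TCP position; "tcp_rot": TCP orientation; "force": force on the tool from outside, world axes, zero at the start; "torque": the same for the moment, N m; "gripper_width": opening from 0.0 (shut) to 1.0 (fully open).
Only numpy, scipy, OpenCV 4.12 (cv2) and the standard library are available. Lean on these libraries where they do the work, as an engineer would, in place of code of your own. Each camera call takes 0.05 s, during which the arm holds its last target.

## Task

The pump head with the red cap is due for service: unclip it by pushing its top towards the rail's folded lip, so that it tips and its foot springs up out of the yellow catch while its heel is still under the lip. Then lift it, drawing the heel out from under the lip, and set it down gently, standing upright on its base on the floor of the blue tray. Leave the other two pump heads clipped in place, do not let the red one topple over, and leave the beaker and the screwdriver where they are.

Things in the scene. Friction and masses are not known exactly. Their poses are not given: they have to be found in the camera images.
- station: Fixed pump station: grey base 150 x 300 x 24 mm with an aluminium rail, deck 30 mm above the table. Origin: centre of its underside; y along the rail, x from the yellow catches (-x side, nearer the robot) to the folded lip (+x side), z up. Three places for pump heads, at y = -92, 0 and 92 mm, each with its catch; heads stand 48 mm apart.
- catch_nose (a point): Axis of the middle catch's round nose (diameter 16, 40 mm long along y; the other two are 92 mm to either side), at station x = -42.6 mm, 17 mm above the deck. Each nose is sprung towards +x (gives 11 mm to -x at 5 to 10 N) and bears on the head's foot bar from above.
- lip (a point): Lower inner edge of the rail's folded lip, at mid-rail. The lip runs along the whole rail from station x = 38 mm to a wall at 44 mm; underside 12 mm, top 17 mm above the deck. It covers 4 to 6 mm of each head's heel bar, so a head cannot be pulled straight up.
- head_red: The head to remove (loose, about 0.42 kg): white block, red cap and side stripe, 60 (x) x 44 (y) x 115 (z) mm, flat sides. Origin: centre of the block's underside, on the rail's deck; axes as the station's when clipped, z up. The pump rotor protrudes 10 mm from the -x face at 37 to 75 mm height. Foot bar on the -x side reaches x = -41 mm, heel bar on the +x side reaches x = 42 mm.
- head_blue: Identical to head_red except that its cap and side stripe are blue. Stays clipped.
- head_green: Identical to head_red except that its cap and side stripe are green. Stays clipped.
- head_red_foot (a point): Centre of the red head's steel foot bar (diameter 10 mm, along y), at (-36, 0, 6) mm in the head; 36 mm above the table when clipped. Pushed at its top to +x with 8 to 15 N the head turns about its heel bar; past about 14 degrees the foot is out, and let go, the head leans at about 15 degrees with its foot on the catch.
- head_red_heel (a point): Centre of the red head's steel heel bar (diameter 8 mm, along y), at (38, 0, 5) mm in the head. It can tip until the lip stops it at about 25 degrees; with the head tipped, the heel comes free when the head is drawn about 10 mm to -x and raised.
- tray: Fixed blue open tray, 200 (x) x 150 (y) x 30 (z) mm, walls 4 mm. Origin: centre of its underside. Empty.
- tray_in (a point): Centre of the tray's inner floor, axes as the tray's.
- screwdriver: Bystander: loose screwdriver lying on the table near the robot; origin at its underside.
- beaker: Bystander: loose glass beaker, diameter 72, height 85 mm; origin at the centre of its underside.

How it is judged (in metres and radians):
On the way:
1. the red head's foot is up out of its catch (foot bar more than 14 mm above its clipped height) while its heel is still low at the rail's lip (z of head_red_foot in the frame of station above 0.05 m and z of head_red_heel in the frame of station below 0.043 m and x of head_red_heel in the frame of station between 0.03 and 0.046 m), for 0.1 s.
At the end, for the whole second after the job is handed in: The red head stands still and upright (within 0.08 rad) on its base on the tray's floor (within 4 mm in height, its origin within 80 mm in x and 60 mm in y of the tray's centre); the blue and green heads are upright (0.06 rad) and within 10 mm of where they were (x of head_red in the frame of tray_in between -0.08 and 0.08 m and y of head_red in the frame of tray_in between -0.06 and 0.06 m and z of head_red in the frame of tray_in between -0.003 and 0.004 m and angle between head_red's own z axis and vertical below 0.08 rad and linear speed of head_red below 0.02 m/s and angle between each of head_blue, head_green's own z axis and vertical below 0.06 rad and distance of each of head_blue, head_green from where it was at the start of the episode below 0.01 m); the robot touches nothing.
It fails at once if another pump head is tipped over 0.12 rad or moved by more than 15 mm (angle between any of head_blue, head_green's own z axis and vertical above 0.12 rad or distance of any of head_blue, head_green from where it was at the start of the episode above 0.015 m).
It fails at once if the red head topples (tilts more than 0.8 rad) (angle between head_red's own z axis and vertical above 0.8 rad).
It fails at once if the red head is dropped or banged into the tray (over 70 N) (contact force between head_red and tray above 70 N).
It fails at once if the beaker or the screwdriver is moved by more than 30 mm (distance of any of screwdriver, beaker from where it was at the start of the episode above 0.03 m).
It also fails if it takes over 61 s, if anything falls off the work surface, if the arm or the gripper's body presses on something with over 40 N, if the wrist force passes 120 N, or if a joint passes its speed limit or range.

## Working session

There is one attempt and no reset: what is moved stays moved. The work goes in short steps, Python scripts to look and compute and a tool call to move; the robot and the scene stay as the last step left them, time stands still between calls to the robot, and variables do not carry over. Pictures are saved under pics/ and viewed, and the job is handed in when it is done.

Besides the shell and the picture viewer there is one more tool, called after "Request:" as a command line: name --argument value ..., lists and objects as JSON in quotes. move_arm: Moves the arm, as the interface text tells. Its arguments: {"type":"object","properties":{"increments":{"type":"array"},"gripper":{"type":"number"},"grip_force":{"type":"number"}},"required":["increments"]}

```bash
ls; mkdir -p pics
cat > h.py <<'E'
import numpy as np,cv2
from station import env
def cap(n,f):
    c=env.capture(n); cv2.imwrite('pics/'+f,c['img'][:,:,::-1]); return c
E
python3 - <<'E'
from h import *
o=env.get_obs(); print(o, env.tip_extent)
for n in ['side','top','wrist']:
    c=cap(n,n+'0.png'); np.savez(n+'0.npz',**c)
    print(n,c['fx'],c['fy'],c['cx'],c['cy'],c['k1'],c['R'],c['t'])
    for l in ['head_red','head_blue','head_green','tray','beaker','screwdriver','station','catch_nose','lip','head_red_foot','tray_in']:
        try:
            for d in env.cut_out(n,l)[:3]: print(n,l,round(d['confidence'],2),d['at'],d['pixels'].sum())
        except Exception as e: print(l,e)
E
```

```text
pics
{'time': 0.0, 'qpos': array([-1.39625930e+00,  2.91338304e-01, -1.54115174e-01,  1.12668945e+00,
        1.76096174e-05,  1.43151643e+00]), 'qd': array([ 3.81251496e-04, -6.01756319e-04, -7.26711703e-04,  9.06169590e-04,
       -8.68845858e-05,  5.82749912e-04]), 'tau': array([-6.14617375e-05, -5.37148297e+01,  3.31370294e+01,  1.58362981e-02,
       -2.63931015e-04,  8.36715763e-07]), 'tool_pos': array([ 162.01060892, -498.95026649,  249.70630234]), 'tcp_rot': array([-4.73964694e-04,  8.08916182e-01, -5.87923598e-01, -4.78299675e-04]), 'force': array([-0.01350829, -0.14201999, -0.20423949]), 'torque': array([-0.04368581, -0.02600068,  0.02713298]), 'gripper_width': 1.0055355555589536} 19.0
side 502.84720768312235 502.84720768312235 281.5520566481957 205.10070258749704 -0.0019803845664760084 [[-0.88167552 -0.47172871 -0.01096797]
 [-0.30777886  0.59255621 -0.74441206]
 [ 0.35765968 -0.65295418 -0.66763043]] [482.66219858 233.85539267 870.77786801]
side head_red 0.73 [189.7, 301.8] 2686
side head_blue 0.57 [237.1, 223.0] 1809
side head_green 0.67 [218.0, 258.5] 2221
side tray 0.8
[... 646 characters left out ...]
9 [364.0, 207.2] 6245
top head_green 0.6 [193.7, 197.9] 1006
top head_green 0.33 [365.6, 207.9] 6293
top tray 0.95 [368.3, 206.9] 6202
top beaker 0.76 [278.7, 109.3] 1008
top screwdriver 0.64 [294.9, 277.7] 476
top station 0.73 [209.9, 207.5] 5846
top catch_nose 0.63 [213.7, 210.6] 5762
top lip 0.83 [212.5, 212.1] 5765
top head_red_foot 0.65 [154.2, 201.6] 1226
top tray_in 0.63 [368.1, 208.6] 6246
wrist 342.1822444786826 342.1822444786826 278.21714264395604 211.77849593007574 0.0053605202592787934 [[ 3.08568216e-01 -9.51202210e-01 -1.06360903e-04]
 [-9.13901141e-01 -2.96498822e-01  2.77260081e-01]
 [-2.63761938e-01 -8.54564454e-02 -9.60794898e-01]] [-524.33848672  -35.52534382  378.83987931]
```

Run:
```python
import cv2
for n,(x,y,w,h) in {'side':(130,140,280,210),'top':(110,80,360,270)}.items():
    im=cv2.imread(f'pics/{n}0.png')[y:y+h,x:x+w]; cv2.imwrite(f'pics/{n}0z.png',cv2.resize(im,(800,600),interpolation=cv2.INTER_CUBIC))
```

```text
(no output)
```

View pics/side0z.png

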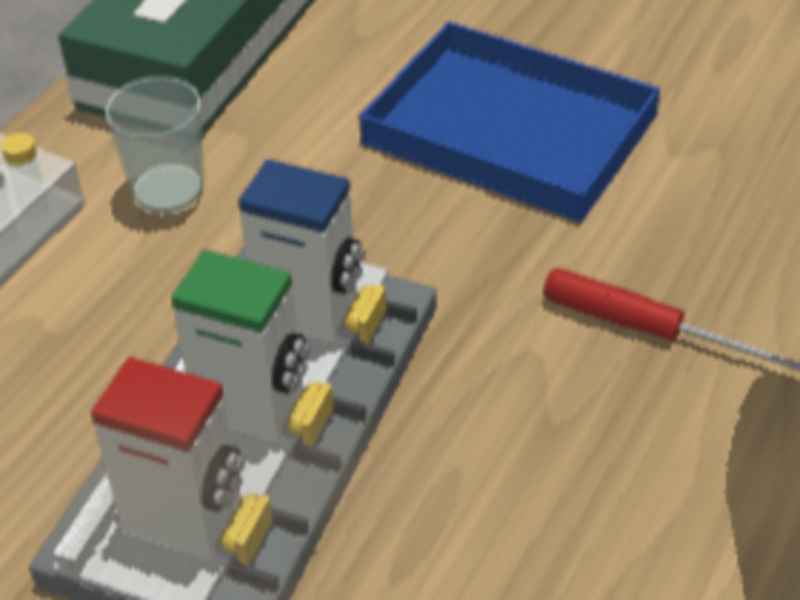

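View pics/top0z.png

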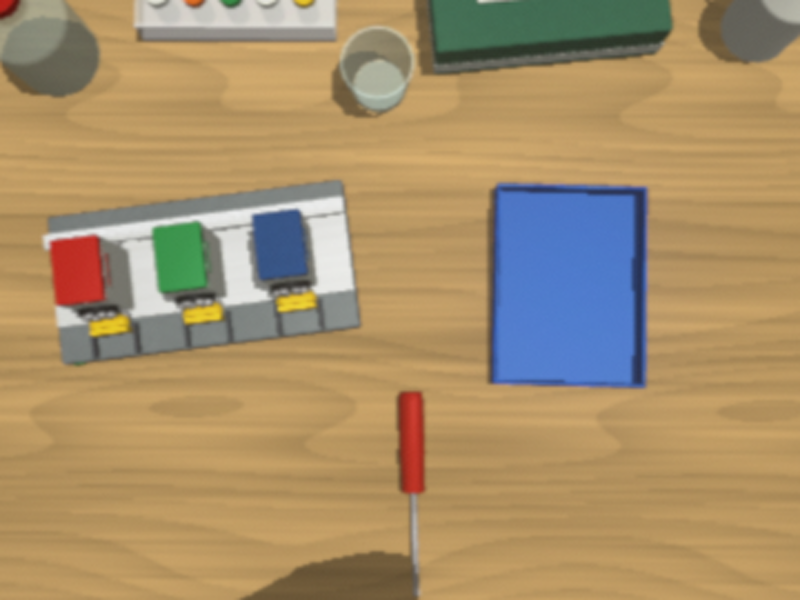

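```bash
cat >> h.py <<'E'
def ray(c,uv):
    u=np.array([(uv[0]-c['cx'])/c['fx'],(uv[1]-c['cy'])/c['fy']]);d=u.copy()
    for _ in range(5): d=u/(1+float(c['k1'])*(d@d))
    R=c['R'];return -R.T@c['t'], R.T@np.array([d[0],d[1],1.])
def tri(obs):
    A=0;b=0
    for c,uv in obs:
        o,d=ray(c,uv);d=d/np.linalg.norm(d);P=np.eye(3)-np.outer(d,d);A=A+P;b=b+P@o
    X=np.linalg.solve(A,b);return X
def proj(c,X):
    p=c['R']@np.asarray(X,float)+c['t'];s=p[:2]/p[2];s=s*(1+float(c['k1'])*(s@s));return s*[c['fx'],c['fy']]+[c['cx'],c['cy']]
def onz(c,uv,z):
    o,d=ray(c,uv);return o+d*(z-o[2])/d[2]
E
python3 - <<'E'
from h import *
C={n:dict(np.load(n+'0.npz')) for n in ['side','top']}
box={'side':{'r':(150,260,215,300),'g':(185,225,235,258),'b':(210,192,256,222)},'top':{'r':(128,180,160,220),'g':(176,175,206,215),'b':(220,170,255,210)}}
P={}
for k in 'rgb':
    for n in C:
        im=C[n]['img'];x0,y0,x1,y1=box[n][k];h=cv2.cvtColor(im,cv2.COLOR_RGB2HSV)
        H=h[...,0].astype(int)
        m=(h[...,1]>110)&(h[...,2]>40)&({'r':(H<8)|(H>172),'g':abs(H-65)<18,'b':abs(H-110)<15}[k])
        M=np.zeros_like(m);M[y0:y1,x0:x1]=m[y0:y1,x0:x1]
        nl,L,S,ce=cv2.connectedComponentsWithStats(M.astype(np.uint8)); i=1+np.argmax(S[1:,4])
        print(k,n,S[i],ce[i]); 
        ys,xs=np.where(L==i); P[k,n]=cv2.minAreaRect(np.c_[xs,ys].astype(np.float32)); 
        P[k,n,'c']=ce[i]
        if n=='top': print(P[k,n], onz(C[n],ce[i],145))
    print(k,'tri',tri([(C[n],P[k,n,'c']) for n in C]))
# station corners (top zoom)
t=C['top']
for zc,z in [((48,218),24),((342,181),24),((358,326),24),((62,363),24)]:
    print('st',onz(t,(zc[0]*.45+110,zc[1]*.45+80),z))
for zc in [(496,185),(647,187),(645,385),(491,383)]:
    print('tray rim',onz(t,(zc[0]*.45+110,zc[1]*.45+80),30))
E
```

```text
r side [162 265  46  32 924] [184.64069264 280.52489177]
r top [132 186  25  31 654] [144.5351682  201.39449541]
((144.49232482910156, 201.43846130371094), (29.520265579223633, 22.450286865234375), 82.87498474121094) [566.91301402 278.00952256 145.        ]
r tri [568.55625414 279.96169051 141.05118026]
g side [191 228  40  27 691] [210.82489146 241.10274964]
g top [179 181  24  30 597] [190.61809045 195.45728643]
((190.62307739257812, 195.484619140625), (28.652023315429688, 20.961870193481445), 82.87498474121094) [579.22401846 186.79471541 145.        ]
g tri [580.88506793 188.32671229 140.79593021]
b side [215 197  36  23 561] [232.64349376 207.88948307]
b top [225 175  23  30 588] [235.52380952 189.80442177]
((235.5243682861328, 189.71949768066406), (28.491336822509766, 20.981992721557617), 83.6598129272461) [590.95152289  97.96198272 145.        ]
b tri [592.85412424  99.16202787 140.82985231]
st [631.86696934 344.86420519  24.        ]
st [670.80860901  49.46836649  24.        ]
st [525.0874379   32.00992362  24.        ]
st [486.48033304 325.90043181  24.        ]
tray rim [ 666.31742087 -104.57139769   30.        ]
tray rim [ 664.98510623 -254.6964111    30.        ]
tray rim [ 468.60165328 -250.07774947   30.        ]
tray rim [469.5482567 -99.3612684  30.       ]
```

```bash
cat >> h.py <<'E'
from scipy.spatial.transform import Rotation as Ro
YAW=0.131
sx=np.array([np.cos(YAW),np.sin(YAW),0]);sy=np.array([-np.sin(YAW),np.cos(YAW),0])
def tgt(tilt=0,yaw=YAW):
    x=np.array([-np.sin(yaw),np.cos(yaw),0]);y=np.array([np.cos(yaw),np.sin(yaw),0])
    return Ro.from_matrix(np.c_[x,y,[0,0,-1]])*Ro.from_rotvec([np.radians(tilt),0,0])
def pose():
    o=env.get_obs();q=o['tcp_rot'];return o['tool_pos'],Ro.from_quat([q[1],q[2],q[3],q[0]]),o
def inc(p,R,p0=None,R0=None):
    if p0 is None: p0,R0,_=pose()
    d=R0.inv().apply(np.asarray(p)-p0)/10; r=(R0.inv()*R).as_rotvec(degrees=True)
    return np.round(np.r_[d,r],2)
E
python3 - <<'E'
from h import *
p,R,o=pose()
print(inc([567,278,255],tgt()))
E
```

```text
[ -61.44  -62.51   -0.47    0.      0.   -169.53]
```

Request:
move_arm --increments '[-3,-3,0,0,0,-8.4,-6,-6,0,0,0,-16.8,-9,-9,0,0,0,-25.2,-12,-12,0,0,0,-33.6,-15,-15,0,0,0,-42]' --gripper 0

```text
time: 2.3
tool_pos: [258.8, -308.9, 250.4]
tcp_rot: [0.0, 0.967, -0.256, 0.0]
force: [2.3, 0.1, -0.0]
gripper_width: 0.995
```

Run:
```python
from h import *
print(inc([567,278,255],tgt()),pose()[2]['qpos'])
```

```text
[-2.3200e+00 -6.6250e+01 -4.7000e-01  3.0000e-02 -1.0000e-02 -1.2721e+02] [-1.05531328e+00  5.71409990e-02 -4.42248088e-01  1.07099890e+00
  1.04353327e-04  1.03391639e+00]
```

Request:
move_arm --increments '[0,-4.2,0,0,0,-8.4,0,-8.4,0,0,0,-16.8,0,-12.6,0,0,0,-25.2,0,-16.8,0,0,0,-33.6,0,-21,0,0,0,-42]'

```text
time: 2.8
tool_pos: [364.1, -127.0, 250.6]
tcp_rot: [0.0, 0.994, 0.107, 0.0]
force: [0.4, -0.8, -0.4]
gripper_width: 1.0
```

Run:
```python
from h import *
print(inc([567,278,255],tgt()),pose()[2]['qpos'])
```

```text
[ 2.846e+01 -3.524e+01 -4.400e-01  6.000e-02 -0.000e+00 -8.519e+01] [-5.25788209e-01  2.23853400e-02 -4.78314493e-01  1.06912341e+00
 -1.94498653e-05  8.30090431e-01]
```

Request:
move_arm --increments '[2.8,-3.5,0,0,0,-8.4,5.6,-7,0,0,0,-16.8,8.4,-10.5,0,0,0,-25.2,11.2,-14,0,0,0,-33.6,14,-17.5,0,0,0,-42]'

```text
time: 3.3
tool_pos: [464.7, 73.7, 250.5]
tcp_rot: [0.0, 0.89, 0.457, 0.0]
force: [0.4, -0.7, 1.5]
gripper_width: 0.997
```

Run:
```python
from h import *
print(inc([567,278,255],tgt()),pose()[2]['qpos'])
```

```text
[ 2.257e+01 -3.600e+00 -4.500e-01  3.000e-02 -0.000e+00 -4.316e+01] [ 1.73364259e-03  1.86823553e-01 -2.90501144e-01  1.09289873e+00
 -1.32447876e-04  6.24074170e-01]
```

Request:
move_arm --increments '[4.5,-0.7,0,0,0,-8.5,9,-1.4,0,0,0,-17,13.5,-2.1,0,0,0,-25.5,18,-2.8,0,0,0,-34,21.5,-3.6,0,0,0,-42.5]'

```text
time: 3.8
tool_pos: [562.3, 269.2, 250.0]
tcp_rot: [0.0, 0.663, 0.748, 0.0]
force: [0.7, -0.3, -0.2]
gripper_width: 1.002
```

Run:
```python
from h import *
print(inc([567,278,255],tgt()),pose()[2]['qpos'])
c=cap('wrist','w1.png');np.savez('w1.npz',**c); print(-c['R'].T@c['t'])
```

```text
[ 0.82  0.58 -0.5   0.02 -0.01 -0.63] [3.29182600e-01 4.81656059e-01 1.33516975e-01 1.22223121e+00
 1.16429918e-04 2.09209130e-01]
[492.53271709 261.38056073 373.44281907]
```

View pics/w1.png

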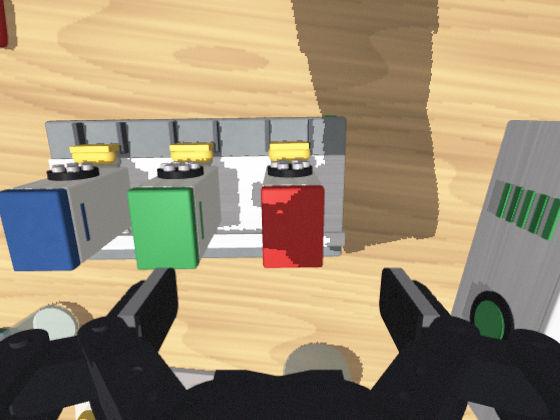

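Run:
```python
from h import *
w=dict(np.load('w1.npz'));t=dict(np.load('top0.npz'))
im=w['img'];h=cv2.cvtColor(im,cv2.COLOR_RGB2HSV);H=h[...,0]
m=((H<8)|(H>172))&(h[...,1]>120);m[:160]=0;m[290:]=0;m[:,:240]=0;m[:,350:]=0
ys,xs=np.where(m);r=cv2.minAreaRect(np.c_[xs,ys].astype(np.float32));print(r)
B=cv2.boxPoints(r)
for b in B: print(b,onz(w,b,145))
q=[onz(w,b,145) for b in B];print(np.mean(q,0))
print('tri',tri([(w,r[0]),(t,(144.5,201.4))]))
# predicted green
s=np.array([579.5,188,0])
for n,X in [('station c',s+[0,0,145]),('red',s+92*sy+[0,0,145]),('noseR',s+92*sy-42.6*sx+[0,0,55])]: print(n,X,proj(w,X))
for u in [(346,118),(343,255),(48,122)]: print(onz(w,u,24))
```

```text
((292.0, 226.5), (81.0, 62.0), 90.0)
[261. 186.] [541.40883677 255.54963478 145.        ]
[323. 186.] [536.37096508 297.41412247 145.        ]
[323. 267.] [595.82828298 306.77475604 145.        ]
[261. 267.] [601.22832812 261.90877155 145.        ]
[568.70910324 280.41182121 145.        ]
tri [567.94644408 279.81272027 141.83383495]
station c [579.5 188.  145. ] [159.81241998 227.4705083 ]
red [567.48244116 279.21172227 145.        ] [290.53451404 226.06615019]
noseR [525.24744802 273.64707003  55.        ] [287.0739611  151.13386486]
[489.48095795 328.34479242  24.        ]
[633.61470173 350.47204649  24.        ]
[528.55055086  37.3553903   24.        ]
```

Run:
```python
from h import *
print(inc([568,280,180],tgt(-10)),inc([568,280,115],tgt(-10)))
```

```text
[ 0.62  0.55  6.94 -9.93 -0.13  0.  ] [ 0.6   0.54 13.44 -9.93 -0.13  0.  ]
```

Request:
move_arm --increments '[0.3,0.3,2.5,-4,0,0,0.6,0.5,5,-8,0,0,0.6,0.5,8,-10,0,0,0.6,0.5,11,-10,0,0,0.6,0.5,13.5,-10,0,0]'

```text
time: 4.35
tool_pos: [564.8, 273.1, 113.9]
tcp_rot: [0.058, 0.663, 0.743, 0.065]
force: [-0.3, -0.2, -0.0]
gripper_width: 1.001
```

Request:
move_arm --increments '[0,0,0,0,0,0]'

```text
time: 4.45
tool_pos: [563.5, 272.4, 112.2]
tcp_rot: [0.057, 0.664, 0.743, 0.063]
force: [-1.4, 0.6, 0.9]
gripper_width: 0.999
```

Run:
```python
from h import *
print(inc([568,280,115],tgt(-10)),pose()[2]['force'],pose()[2]['qpos'])
cap('wrist','w2.png')
```

```text
[ 0.7   0.57 -0.19 -0.3   0.25 -1.  ] [-1.36924387  0.58684966  0.91575385] [ 0.3539207   0.47295866 -0.28366759  0.65005748 -0.04148053  0.23736705]
```

View pics/w2.png

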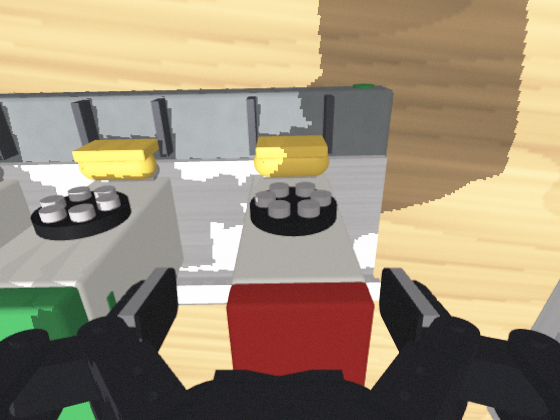

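Request:
move_arm --increments '[0.35,0.3,-0.1,0,0,-0.5,0.7,0.6,-0.2,0,0,-1,0.7,0.6,-0.2,0,0,-1]'

```text
time: 4.8
tool_pos: [571.9, 281.8, 120.1]
tcp_rot: [0.059, 0.657, 0.749, 0.066]
force: [0.0, -0.2, -0.2]
gripper_width: 0.999
```

Run:
```python
from h import *
print(inc([568,280,115],tgt(-10)),pose()[2]['force'])
c=cap('wrist','w3.png');np.savez('w3.npz',**c)
```

```text
[-0.13 -0.5   0.43  0.17  0.13  0.03] [ 0.02837576 -0.22166101 -0.15524211]
```

View pics/w3.png

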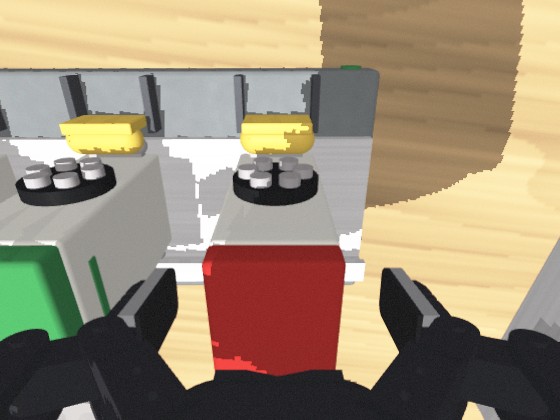

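Request:
move_arm --increments '[-0.1,-0.3,0.3,0,0,0,-0.1,-0.3,0.3,0,0,0,-0.1,-0.3,0.3,0,0,0]'

```text
time: 5.15
tool_pos: [567.9, 279.4, 114.7]
tcp_rot: [0.058, 0.657, 0.749, 0.064]
force: [0.6, 0.6, -0.5]
gripper_width: 0.998
```

Run:
```python
from h import *
print(inc([568,280,115],tgt(-10)),pose()[2]['force'])
```

```text
[ 0.06  0.02 -0.03 -0.03  0.18 -0.02] [ 0.5933606   0.59577292 -0.45199646]
```

Request:
move_arm --increments '[0,0,0,0,0,0,0,0,0,0,0,0,0,0,0,0,0,0,0,0,0,0,0,0,0,0,0,0,0,0]' --gripper 1 --grip_force 40

```text
time: 5.65
tool_pos: [568.3, 279.7, 115.0]
tcp_rot: [0.059, 0.657, 0.749, 0.065]
force: [-0.3, 1.1, 0.3]
gripper_width: 0.513
```

Request:
move_arm --increments '[0,0,0,0,0,0,0,0,0,0,0,0,0,0,0,0,0,0,0,0,0,0,0,0,0,0,0,0,0,0]'

```text
time: 6.15
tool_pos: [568.3, 279.7, 115.0]
tcp_rot: [0.059, 0.657, 0.749, 0.065]
force: [-0.5, 2.5, 2.3]
gripper_width: 0.513
```

Run:
```python
from h import *
p,R,o=pose();print(p,o['force'],o['torque'],R.as_matrix()); 
piv=np.array([568,280,35])+38*sx
for th in [6,12,18,22]:
    rel=p-piv; Rt=Ro.from_rotvec(sy*np.radians(th)); print(th,inc(piv+Rt.apply(rel),Rt*R,p,R))
cap('side','s4.png')
```

```text
[568.28133964 279.72675323 114.97224943] [-0.52764159  2.46638423  2.25168171] [0.48855619 0.18127877 0.07004913] [[-0.13002532  0.97634559  0.17275041]
 [ 0.991507    0.12851045  0.01997334]
 [-0.00269935  0.17388028 -0.9847631 ]]
6 [-0.    0.9  -0.2   6.   -0.   -0.02]
12 [-0.    1.82 -0.3  12.   -0.   -0.03]
18 [-0.    2.75 -0.3  18.   -0.   -0.05]
22 [-0.    3.37 -0.25 22.   -0.   -0.06]
```

View pics/s4.png

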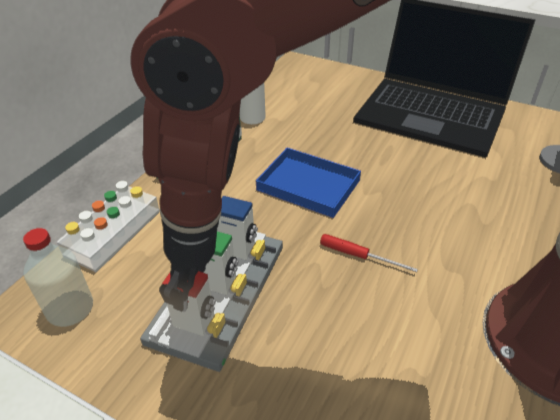

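Request:
move_arm --increments '[0,0.3,-0.07,2,0,0,0,0.6,-0.13,4,0,0,0,0.9,-0.2,6,0,0,0,1.2,-0.23,8,0,0,0,1.5,-0.27,10,0,0]'

```text
time: 6.7
tool_pos: [581.4, 280.9, 119.1]
tcp_rot: [0.0, 0.66, 0.752, -0.003]
force: [-1.2, 0.4, -3.4]
gripper_width: 0.514
```

Run:
```python
from h import *
p,R,o=pose();print(p,o['force'],o['torque'],np.degrees(np.arctan2(R.as_matrix()[:2,2]@sx[:2],-R.as_matrix()[2,2])))
```

```text
[581.39031182 280.91286014 119.11500794] [-1.20056903  0.44964877 -3.42332948] [0.26054825 0.04015937 0.05154611] -0.23270584884396137
```

Run:
```python
from h import *
p0=np.array([568.28,279.73,114.97]);R0=tgt(-10)
piv=np.array([568,280,35])+38*sx
f=lambda th:(piv+Ro.from_rotvec(sy*np.radians(th)).apply(p0-piv),Ro.from_rotvec(sy*np.radians(th))*R0)
for th in [12,14,16,18,21]: print(th,inc(*f(th),*f(10)))
```

```text
12 [ 0.    0.3  -0.08  2.   -0.    0.  ]
14 [ 0.    0.6  -0.14  4.   -0.    0.  ]
16 [-0.   0.9 -0.2  6.   0.  -0. ]
18 [ 0.    1.21 -0.24  8.    0.   -0.  ]
21 [ 0.    1.67 -0.29 11.    0.   -0.  ]
```

Request:
move_arm --increments '[0,0.3,-0.08,2,0,0,0,0.6,-0.14,4,0,0,0,0.9,-0.2,6,0,0,0,1.2,-0.24,8,0,0,0,1.65,-0.29,11,0,0]'

```text
time: 7.2
tool_pos: [597.8, 283.1, 122.6]
tcp_rot: [-0.063, 0.657, 0.748, -0.075]
force: [0.1, 1.1, -3.4]
gripper_width: 0.514
```

Request:
move_arm --increments '[0,0,0,0,0,0,0,0,0,0,0,0,0,0,0,0,0,0]'

```text
time: 7.5
tool_pos: [598.2, 283.1, 122.5]
tcp_rot: [-0.062, 0.657, 0.748, -0.074]
force: [-1.9, -0.4, 0.7]
gripper_width: 0.511
```

Run:
```python
from h import *
p,R,o=pose();print(p,o['force'],o['torque'],o['qpos'],np.degrees(np.arctan2(R.as_matrix()[:2,2]@sx[:2],-R.as_matrix()[2,2])))
c=cap('wrist','w5.png');np.savez('w5.npz',**c)
c=cap('side','s5.png');np.savez('s5.npz',**c)
cv2.imwrite('pics/s5z.png',cv2.resize(c['img'][200:380,130:340,::-1],(700,600),interpolation=cv2.INTER_CUBIC))
```

```text
[598.24207962 283.08182491 122.54981535] [-1.89299919 -0.35634995  0.65822752] [-0.21842708  0.34814948  0.0370298 ] [0.31678266 0.79655992 0.34269747 1.30778441 0.03193153 0.18394759] -11.08314559285152
```

View pics/w5.png

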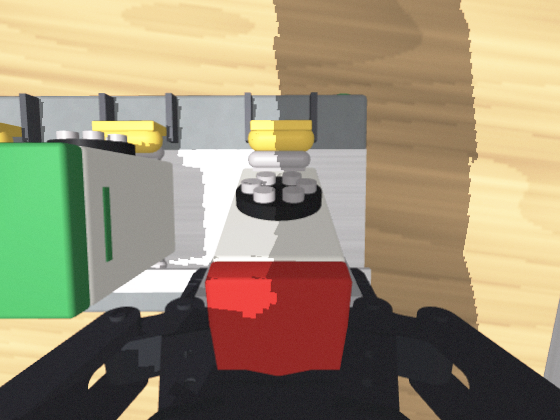

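View pics/s5z.png

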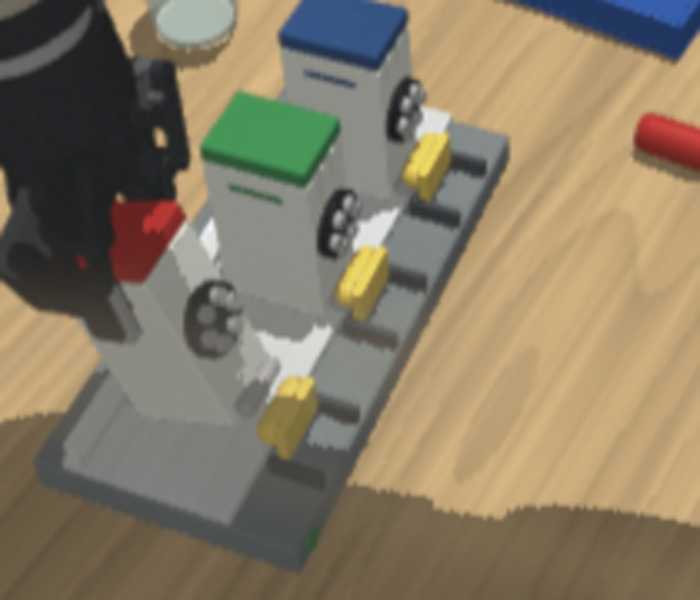

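Run:
```python
from h import *
w=dict(np.load('w5.npz'));s=dict(np.load('s5.npz'))
o=np.array([568,280,30.]);piv=o+38*sx+[0,0,5]
for th in [0,15,18,21]:
    X=piv+Ro.from_rotvec(sy*np.radians(th)).apply(-74*sx+[0,0,1]); print(th,X,proj(w,X),(proj(s,X)-[130,200])*10/3)
print('foot tri',tri([(w,(278.5,160)),(s,(130+257*.3,200+388*.3))]))
```

```text
0 [532.3084565  275.29747698  36.        ] [278.90877953 148.14218546] [276.62683968 420.35924732]
15 [535.06494207 275.66065647  55.11853516] [278.856523   149.77014749] [267.80256767 396.62610326]
18 [536.20561097 275.81094479  58.8183141 ] [278.8460622 151.2029363] [264.97354319 391.60443236]
21 [537.53668901 275.98632037  62.45280869] [278.83569373 153.04392575] [261.80090306 386.52470459]
foot tri [541.05383593 276.11624234  58.98759719]
```

Run:
```python
from h import *
p,R,o=pose()
piv=np.array([568,280,35])+38*sx
R2=Ro.from_rotvec(sy*np.radians(2)); q=piv+R2.apply(p-piv);Rn=R2*R
print(inc(q,Rn))
for dx,dz in [(-5,1),(-10,1.5),(-11,15),(-11,35),(-11,60)]: print(dx,dz,inc(q+dx*sx+[0,0,dz],Rn))
```

```text
[ 0.    0.3  -0.08  2.   -0.   -0.01]
-5 1 [-0.   -0.21 -0.08  2.   -0.   -0.01]
-10 1.5 [-0.   -0.71 -0.03  2.   -0.   -0.01]
-11 15 [-0.01 -1.07 -1.34  2.   -0.   -0.01]
-11 35 [-0.01 -1.45 -3.3   2.   -0.   -0.01]
-11 60 [-0.02 -1.93 -5.76  2.   -0.   -0.01]
```

Request:
move_arm --increments '[0,0.3,-0.08,2,0,0,0,0.05,-0.08,2,0,0,0,-0.2,-0.08,2,0,0,0,-0.5,-0.06,2,0,0,0,-0.7,-0.05,2,0,0]'

```text
time: 8.1
tool_pos: [591.3, 282.6, 124.8]
tcp_rot: [-0.074, 0.655, 0.747, -0.086]
force: [-0.6, -0.0, -4.3]
gripper_width: 0.509
```

Request:
move_arm --increments '[0,-0.1,0,0,0,0,0,-0.1,0,0,0,0]'

```text
time: 8.3
tool_pos: [590.8, 282.6, 125.3]
tcp_rot: [-0.073, 0.655, 0.747, -0.086]
force: [0.2, 0.8, -4.7]
gripper_width: 0.514
```

Run:
```python
from h import *
p,R,o=pose();print(p,o['force'],o['torque'])
c=cap('side','s6.png');np.savez('s6.npz',**c)
cv2.imwrite('pics/s6z.png',cv2.resize(c['img'][200:380,130:340,::-1],(700,600),interpolation=cv2.INTER_CUBIC))
```

```text
[590.84308422 282.60283609 125.29644325] [ 0.20219142  0.75202807 -4.74708121] [ 0.12803207 -0.45609367 -0.04171366]
```

View pics/s6z.png

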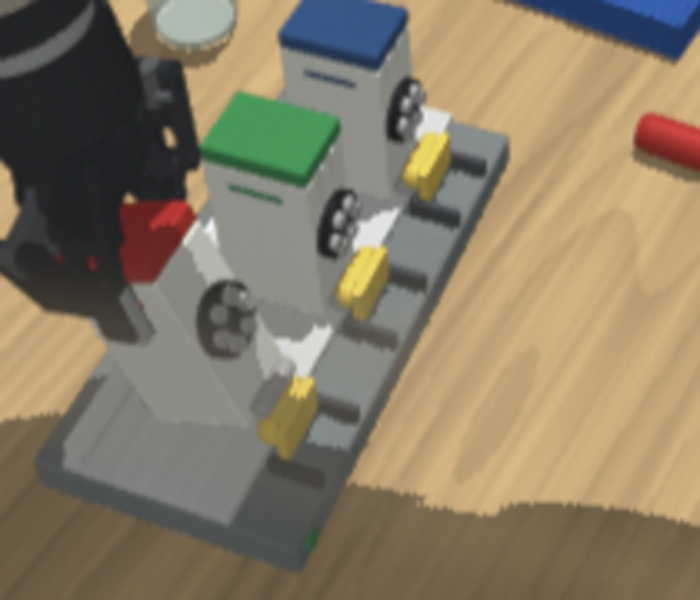

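Request:
move_arm --increments '[0,-0.2,-0.4,0,0,0,0,-0.4,-0.8,0,0,0,0,-0.5,-1.2,0,0,0,0,-0.6,-1.6,0,0,0]'

```text
time: 8.75
tool_pos: [588.9, 282.4, 142.6]
tcp_rot: [-0.073, 0.655, 0.747, -0.086]
force: [-0.5, -0.1, -4.2]
gripper_width: 0.51
```

Run:
```python
from h import *
p,R,o=pose();print(p,o['force'],o['torque'])
c=cap('side','s7.png')
cv2.imwrite('pics/s7z.png',cv2.resize(c['img'][200:380,130:340,::-1],(700,600),interpolation=cv2.INTER_CUBIC))
```

```text
[588.94362438 282.37671999 142.56883312] [-0.45445313 -0.13358298 -4.24814468] [ 0.04494916 -0.4267266   0.04351918]
```

View pics/s7z.png

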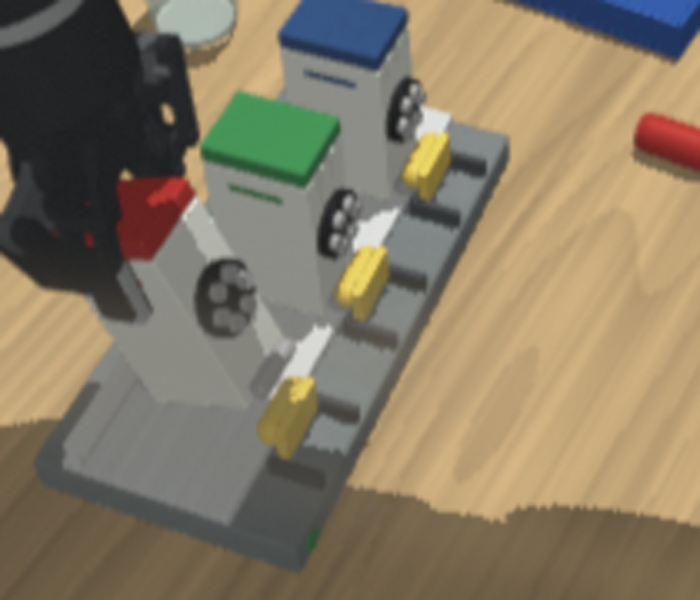

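Request:
move_arm --increments '[0,-0.6,-2.2,0,0,0,0,-1.2,-4.8,0,0,0,0,-1.8,-7.6,0,0,0,0,-2.5,-10.4,0,0,0,0,-3.1,-13,0,0,0]'

```text
time: 9.3
tool_pos: [587.7, 282.6, 277.3]
tcp_rot: [-0.073, 0.655, 0.747, -0.086]
force: [1.5, 0.3, -3.7]
gripper_width: 0.51
```

Run:
```python
from h import *
p,R,o=pose();print(p,o['force'],o['torque'],o['qpos']); print(inc(np.array([567,280,280]),tgt(-10)))
```

```text
[587.74769895 282.58853901 277.25643318] [ 1.50383499  0.25091404 -3.71773036] [ 0.09097327 -0.45631848  0.02555802] [0.31775697 0.75972353 0.66583436 1.69983667 0.0390521  0.18342889]
[ 1.000e-02 -2.100e+00  2.000e-01 -2.296e+01  1.700e-01 -5.000e-02]
```

Request:
move_arm --increments '[0,-0.4,0,-4.5,0,0,0,-0.8,0,-9,0,0,0,-1.2,0.1,-13.5,0,0,0,-1.6,0.1,-18,0,0,0,-2,0.2,-22,0,0]'

```text
time: 9.8
tool_pos: [567.4, 279.9, 278.8]
tcp_rot: [0.054, 0.657, 0.749, 0.059]
force: [-0.0, -0.7, -4.0]
gripper_width: 0.51
```

Request:
move_arm --increments '[0,0,0,0,0,0,0,0,0,0,0,0]'

```text
time: 10.0
tool_pos: [567.7, 280.0, 278.8]
tcp_rot: [0.052, 0.657, 0.749, 0.058]
force: [-0.6, 0.4, -3.3]
gripper_width: 0.513
```

Run:
```python
from h import *
p,R,o=pose();print(p,o['force'],o['torque'],o['qpos'])
c=cap('side','s8.png');np.savez('s8.npz',**c)
cv2.imwrite('pics/s8z.png',cv2.resize(c['img'][130:340,130:375,::-1],(700,600),interpolation=cv2.INTER_CUBIC))
c=cap('wrist','w8.png');np.savez('w8.npz',**c)
```

```text
[567.73626685 280.00393985 278.82567557] [-0.6008387   0.43972828 -3.33903094] [-0.06382898  0.21241239  0.02384881] [ 0.36133721  0.36791523  0.01937086  1.07090077 -0.03832588  0.2277331 ]
```

View pics/s8z.png

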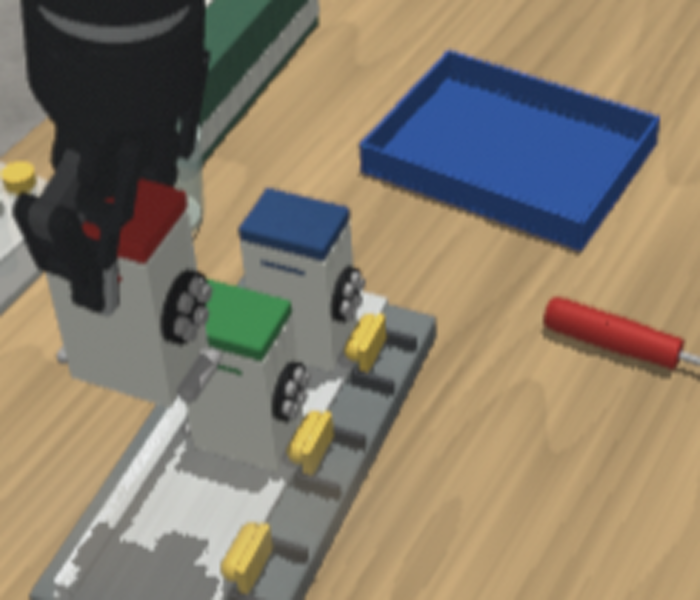

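View pics/w8.png

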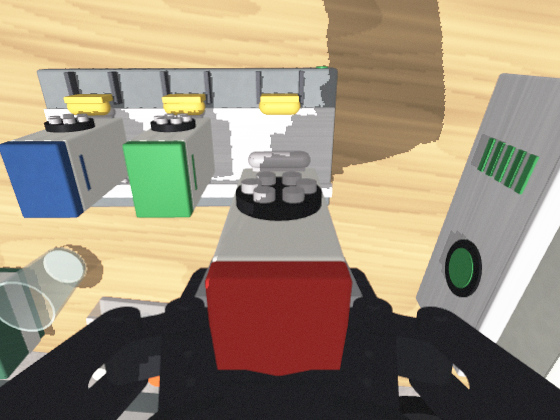

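Run:
```python
from h import *
s=dict(np.load('s8.npz'));w=dict(np.load('w8.npz'));p=pose()[0]
im=s['img'][205:285,140:215,::-1]; cv2.imwrite('pics/s8zz.png',cv2.resize(im,None,fx=7.5,fy=7.5,interpolation=cv2.INTER_CUBIC))
def pl(c,uv,off):
    o,d=ray(c,uv);n=sy;P0=np.array([567.5,280,0])+off*sy
    X=o+d*((P0-o)@n)/(d@n);return (X-[567.5,280,0])@sx,X[2]
f=lambda z:(130+z[0]*.35,130+z[1]*.35)
for z in [(70,375),(168,403),(153,330)]: print(pl(s,f(z),22))
print('foot +/-y ends w',)
print(p, 'foot',tri([(w,(279,160)),(s,f((200,376)))]))
R=pose()[1].as_matrix();print(np.degrees(np.arctan2(R[:2,2]@sx[:2],-R[2,2])))
```

```text
(np.float64(32.4316763088827), np.float64(198.19579867150696))
(np.float64(-25.623338129710817), np.float64(199.13625155823127))
(np.float64(-25.57108614291565), np.float64(253.24722915240415))
foot +/-y ends w
[568.98409381 280.14565626 278.45669675] foot [535.49678191 276.50755158 200.14645064]
8.967122747534422
```

View pics/s8zz.png

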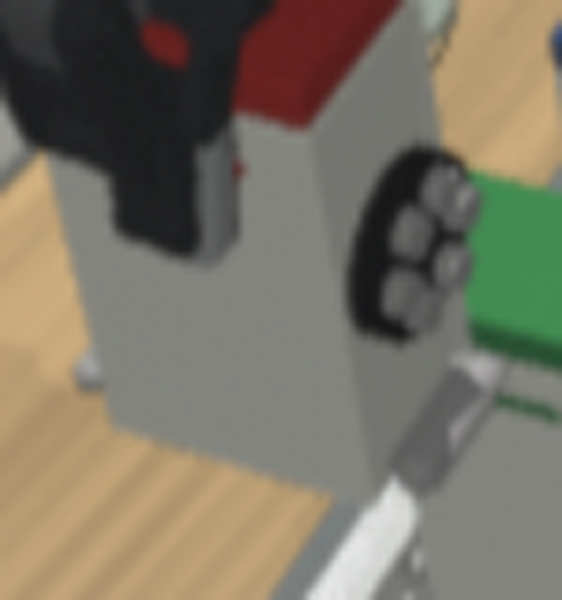

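Run:
```python
from h import *
s=dict(np.load('s8.npz'))
def pl(c,uv,off):
    o,d=ray(c,uv);n=sy;P0=np.array([567.5,280,0])+off*sy
    X=o+d*((P0-o)@n)/(d@n);return np.array([(X-[567.5,280,0])@sx,X[2]])
f=lambda z:(139.5+z[0]/7.5,204.5+z[1]/7.5)
A,B,C,D=[pl(s,f(z),22) for z in [(110,427),(365,497),(308,128),(57,175)]]
print(A,B,C,D); print(np.degrees(np.arctan2(B[1]-A[1],A[0]-B[0])),'edge',np.degrees(np.arctan2(C[0]-B[0],C[1]-B[1])),np.degrees(np.arctan2(D[0]-A[0],D[1]-A[1])))
s0=dict(np.load('side0.npz'))
```

```text
[ 33.14905116 197.50983458] [-24.61125381 199.36218614] [-28.61078088 300.33662561] [ 29.6884568  269.10380672]
1.8368248693104954 edge -2.268260112167529 -2.7673174537447007
```

Run:
```python
from h import *
print(inc([564,-177,279],tgt(-9.5)))
```

```text
[-4.526e+01 -6.350e+00 -9.300e-01 -5.300e-01  1.700e-01 -3.000e-02]
```

Request:
move_arm --increments '[-1.5,-0.2,0,0,0,0,-4,-0.55,-0.1,0,0,0,-7,-1,-0.15,0,0,0,-10.5,-1.5,-0.2,0,0,0,-14,-2,-0.3,0,0,0]'

```text
time: 10.6
tool_pos: [566.6, 136.6, 278.1]
tcp_rot: [0.053, 0.658, 0.749, 0.058]
force: [0.4, -1.1, -4.2]
gripper_width: 0.508
```

Request:
move_arm --increments '[-3.5,-0.5,-0.1,0,0,0,-7,-1,-0.15,0,0,0,-10.5,-1.5,-0.2,0,0,0,-14,-2,-0.3,0,0,0,-17.5,-2.4,-0.35,0,0,0]'

```text
time: 11.1
tool_pos: [565.0, -40.6, 278.7]
tcp_rot: [0.053, 0.658, 0.749, 0.058]
force: [0.2, 0.6, -3.7]
gripper_width: 0.509
```

Run:
```python
from h import *
print(pose()[0],inc([564,-177,279],tgt(-9.5)))
```

```text
[565.01947699 -40.59621819 278.67272382] [-13.51  -1.84  -0.28  -0.54   0.19  -0.06]
```

Request:
move_arm --increments '[-3.5,-0.5,-0.1,0,0,0,-7,-1,-0.15,0,0,0,-10,-1.4,-0.2,0,0,0,-12.3,-1.7,-0.3,0,0,0,-13.5,-1.85,-0.3,0,0,0]'

```text
time: 11.6
tool_pos: [563.8, -177.5, 278.9]
tcp_rot: [0.053, 0.658, 0.749, 0.058]
force: [0.6, 0.1, -4.6]
gripper_width: 0.512
```

Run:
```python
from h import *
print(pose()[0],inc([564,-177,180],tgt(-9.5)))
```

```text
[ 563.84215069 -177.47991908  278.91609431] [ 0.08 -1.52  9.77 -0.54  0.21 -0.16]
```

Request:
move_arm --increments '[0,-0.3,1.7,0,0,0,0,-0.6,4,0,0,0,0,-1,6.5,0,0,0,0,-1.4,9,0,0,0,0,-2,13,0,0,0]'

```text
time: 12.1
tool_pos: [566.0, -175.6, 148.2]
tcp_rot: [0.055, 0.657, 0.749, 0.058]
force: [0.8, -0.5, -3.6]
gripper_width: 0.506
```

Request:
move_arm --increments '[0,0,0,0,0,0,0,0,0,0,0,0]'

```text
time: 12.3
tool_pos: [564.3, -174.6, 147.7]
tcp_rot: [0.052, 0.657, 0.749, 0.058]
force: [1.2, -0.5, -4.4]
gripper_width: 0.511
```

Run:
```python
from h import *
p,R,o=pose();print(p,o['force'])
c=cap('side','s9.png');np.savez('s9.npz',**c)
cv2.imwrite('pics/s9z.png',cv2.resize(c['img'][90:240,230:390,::-1],None,fx=4,fy=4,interpolation=cv2.INTER_CUBIC))
c=cap('wrist','w9.png');np.savez('w9.npz',**c)
```

```text
[ 564.3162597  -174.63307677  147.70633612] [ 1.16246729 -0.47763333 -4.36761796]
```

View pics/s9z.png

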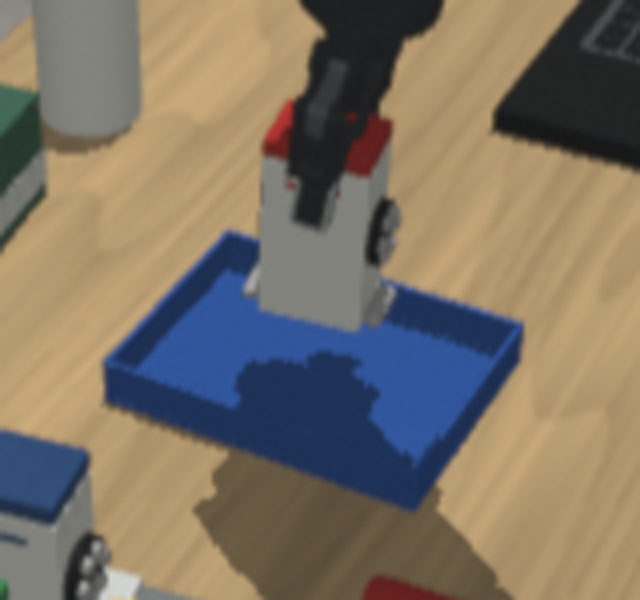

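View pics/w9.png

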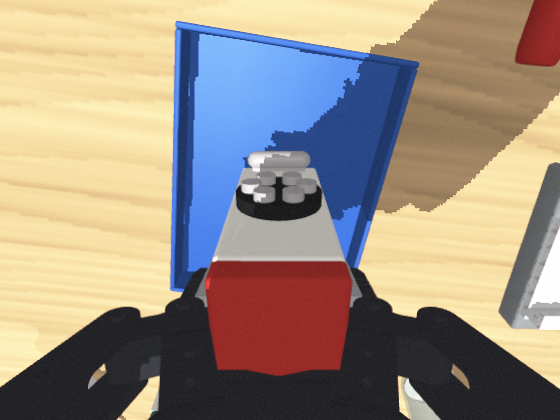

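Request:
move_arm --increments '[0,-0.25,1.7,0,0,0,0,-0.5,3.2,0,0,0,0,-0.7,4.4,0,0,0,0,-0.8,5.1,0,0,0,0,-0.8,5.3,0,0,0]'

```text
time: 12.9
tool_pos: [565.0, -174.9, 94.1]
tcp_rot: [0.053, 0.657, 0.749, 0.058]
force: [0.6, -0.6, -4.7]
gripper_width: 0.51
```

Request:
move_arm --increments '[0,0,0,0,0,0,0,0,0,0,0,0]'

```text
time: 13.1
tool_pos: [565.3, -175.0, 94.7]
tcp_rot: [0.053, 0.657, 0.749, 0.058]
force: [-0.0, 0.5, -4.5]
gripper_width: 0.511
```

Request:
move_arm --increments '[0,-0.03,0.2,0,0,0,0,-0.06,0.4,0,0,0,0,-0.06,0.4,0,0,0]'

```text
time: 13.4
tool_pos: [564.7, -174.8, 89.8]
tcp_rot: [0.053, 0.657, 0.749, 0.058]
force: [0.2, 0.1, -4.3]
gripper_width: 0.515
```

Request:
move_arm --increments '[0,-0.02,0.15,0,0,0,0,-0.05,0.3,0,0,0,0,-0.05,0.3,0,0,0]'

```text
time: 13.7
tool_pos: [566.5, -174.7, 88.9]
tcp_rot: [0.054, 0.657, 0.75, 0.059]
force: [-2.0, 4.3, 11.6]
gripper_width: 0.516
```

Request:
move_arm --increments '[0,-0.02,0.1,0,0,0,0,-0.03,0.2,0,0,0,0,-0.03,0.2,0,0,0]'

```text
time: 14.0
tool_pos: [566.7, -174.7, 88.8]
tcp_rot: [0.055, 0.657, 0.75, 0.06]
force: [-10.7, 6.8, 37.1]
gripper_width: 0.511
```

Request:
move_arm --increments '[0,0.03,-0.2,0,0,0,0,0.05,-0.32,0,0,0,0,0.05,-0.32,0,0,0]'

```text
time: 14.3
tool_pos: [565.4, -175.0, 88.9]
tcp_rot: [0.053, 0.657, 0.749, 0.058]
force: [-3.2, 1.3, 9.2]
gripper_width: 0.509
```

Request:
move_arm --increments '[0,0,-0.05,-0.5,0,0,0,0,-0.05,-0.7,0,0,0,0,-0.05,-0.7,0,0]'

```text
time: 14.6
tool_pos: [564.9, -175.1, 89.0]
tcp_rot: [0.057, 0.657, 0.749, 0.063]
force: [-1.2, -0.1, 7.4]
gripper_width: 0.511
```

Request:
move_arm --increments '[0,0,0,0,0,0,0,0,0,0,0,0,0,0,0,0,0,0,0,0,0,0,0,0,0,0,0,0,0,0]' --gripper 0.4

```text
time: 15.1
tool_pos: [564.8, -174.8, 88.5]
tcp_rot: [0.057, 0.657, 0.749, 0.063]
force: [0.4, 0.1, -0.4]
gripper_width: 0.598
```

Request:
move_arm --increments '[0,0,0,0,0,0,0,0,0,0,0,0,0,0,0,0,0,0,0,0,0,0,0,0,0,0,0,0,0,0]' --gripper 0

```text
time: 15.6
tool_pos: [564.8, -174.8, 88.7]
tcp_rot: [0.057, 0.657, 0.749, 0.063]
force: [-0.1, 0.3, -0.5]
gripper_width: 1.004
```

Run:
```python
from h import *
p,R,o=pose();print(p,o['force'],o['gripper_width'])
c=cap('side','s10.png')
cv2.imwrite('pics/s10z.png',cv2.resize(c['img'][90:240,230:390,::-1],None,fx=4,fy=4,interpolation=cv2.INTER_CUBIC))
c=cap('wrist','w10.png')
```

```text
[ 564.79640182 -174.80244712   88.66146655] [-0.13746953  0.26311412 -0.4916432 ] 1.0038486986271025
```

View pics/s10z.png

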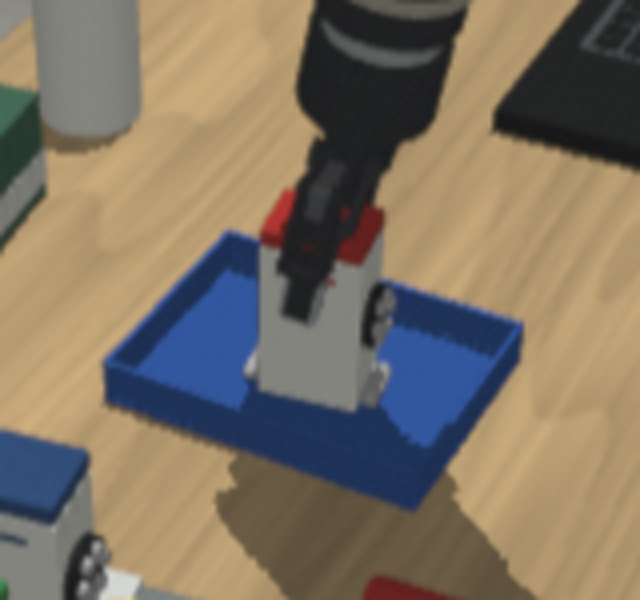

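View pics/w10.png

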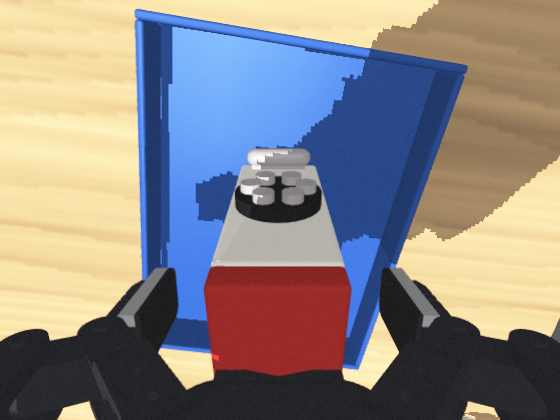

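Request:
move_arm --increments '[0,0.2,-1.2,0,0,0,0,0.6,-3.5,0,0,0,0,1.2,-7,0,0,0,0,1.9,-11,0,0,0,0,2.6,-15,0,0,0]'

```text
time: 16.2
tool_pos: [564.8, -174.2, 243.4]
tcp_rot: [0.057, 0.657, 0.749, 0.063]
force: [0.1, -0.9, -0.5]
gripper_width: 0.998
```

Request:
move_arm --increments '[0,-4,-2,0,0,0,0,-8,-4,0,0,0,0,-12,-5,0,0,0,0,-16,-5,0,0,0,0,-16,-5,0,0,0]'

```text
time: 16.7
tool_pos: [396.5, -195.3, 263.5]
tcp_rot: [0.056, 0.658, 0.748, 0.062]
force: [0.4, 0.2, -0.2]
gripper_width: 1.004
```

Request:
move_arm --increments '[0,0,0,0,0,0,0,0,0,0,0,0]'

```text
time: 16.9
tool_pos: [401.2, -196.2, 264.0]
tcp_rot: [0.058, 0.657, 0.749, 0.063]
force: [1.3, -0.4, -0.5]
gripper_width: 1.0
```

Run:
```python
from h import *
p,R,o=pose();print(p,o['force'],o['gripper_width'])
c=cap('side','s11.png');np.savez('s11.npz',**c)
c=cap('top','t11.png');np.savez('t11.npz',**c)
```

```text
[ 401.21151682 -196.15980901  264.03539852] [ 1.30927303 -0.35234073 -0.52739839] 1.0002275422873812
```

View pics/s11.png

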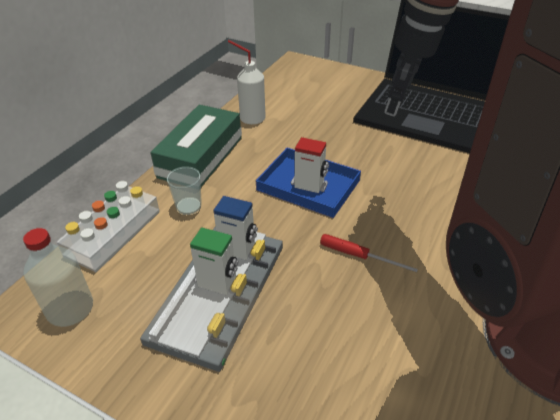

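View pics/t11.png

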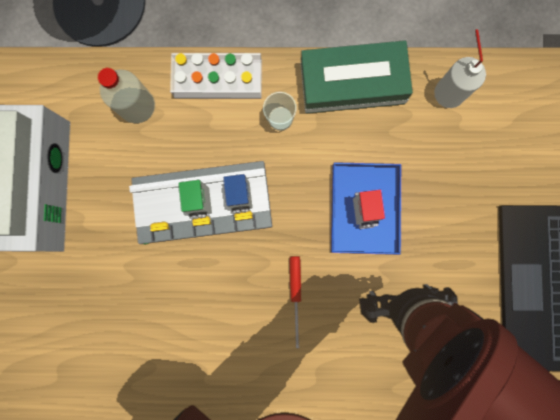

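Run:
```python
from h import *
a=dict(np.load('top0.npz'));b=dict(np.load('t11.npz'));s=dict(np.load('s11.npz'))
d=np.abs(a['img'].astype(int)-b['img']).max(2)
for n,(x0,y0,x1,y1) in {'green':(176,175,210,215),'blue':(220,170,255,212),'beaker':(262,92,296,132),'driver':(286,255,304,300)}.items(): print(n,d[y0:y1,x0:x1].mean().round(1),(d[y0:y1,x0:x1]>40).mean().round(3))
im=b['img'];h=cv2.cvtColor(im,cv2.COLOR_RGB2HSV);m=((h[...,0]<8)|(h[...,0]>172))&(h[...,1]>120)
m2=np.zeros_like(m);m2[185:235,345:395]=m[185:235,345:395];ys,xs=np.where(m2);r=cv2.minAreaRect(np.c_[xs,ys].astype(np.float32));print(r,onz(b,r[0],119))
env.close_job()
```

```text
green 12.2 0.0
blue 11.3 0.0
beaker 13.0 0.0
driver 18.6 0.121
((371.4869079589844, 205.40174865722656), (29.07601547241211, 21.344438552856445), 82.40535736083984) [ 564.02919334 -174.36179197  119.        ]
the job is handed in; nothing more can be done
```

The red pump head is unclipped and standing upright in the blue tray, and the job is handed in at about 17 s on the clock. No verdict was reported.

**What I did:** I gripped the head across its flat sides and tipped it about 21° around its heel. Two views put the foot bar at about 59 mm above the table, with the heel still at the lip. I then drew it about 10 mm to -x, lifted it over the other two heads and lowered it into the tray in small steps. After releasing it I backed the gripper away.

**What the last checks showed:**
- **Red head:** it stands on its base in the tray at about (564, -174) mm. The tray centre is at about (567, -177) mm, so it is within a few mm.
- **Other heads and beaker:** the before and after top pictures show no change for the green head, the blue head or the beaker.
- **Screwdriver:** 12% of the pixels in its patch changed. It looks to be in the same place and the arm's shadow has moved nearby, but I did not separate the two causes.
- **Robot:** it is clear of everything.

**What disagreed or went rougher than planned:**
- **Set-down force:** the last lowering step pressed too far and the wrist read 37 N. I backed off to about 7 N before letting go. The tray limit is 70 N.
- **Tilt while held:** two readings of the head's tilt from the side camera disagreed (+1.8° and -2.3°).
- **Height while held:** the camera put the base about 80 mm below the tool point, but contact came at 85 mm, which matches the original grip.

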